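# Plug the drying tube into the pottery bench's air manifold

### The arm

A 7-joint arm with a two-finger parallel gripper is mounted at the origin on the work surface. World frame = base frame: x ahead of the robot, y to its left, z up, the work surface at z = 0. Lengths are in m, angles in degrees, forces in N, time in s.
With the tool pointing down it reaches from about 0.425 to 0.875 m from the base axis. Payload 4.7 kg.
Tool frame: the origin (TCP) lies midway between the tips of the shut fingers; the grasp point (between the pads) lies 19 mm behind it; z points along the fingers, y is the line along which they close (so a half turn about z gives the same grasp; the last joint's range is limited). The gripper opens to 87 mm and grips with 3 to 60 N. Pads are 19 mm wide; open, the fingers measure 117 mm over their backs; the gripper's body (75 mm by 190 mm) begins 51 mm behind the grasp point.
Start: joints at [69.792, 18.392, -4.016, 83.108, 1.295, 78.541, -3.26], TCP at [0.233, -0.607, 0.223] pointing down, gripper open.
Joint ranges: [-163.93, 163.93], [-17.29, 119.83], [-79.2, 71.16], [3.27, 140.29], [-89.18, 269.18], [5.43, 117.66], [-154.24, 154.24]. Speed limits (degrees/s): [147.25, 147.25, 180, 180, 180, 180, 180].

### API

Orientations are given as [roll, pitch, yaw] about the fixed x, y, z axes, in that order (R = Rz(yaw) Ry(pitch) Rx(roll)).
In Python, from cell import env, viewer, boxes_of, masks_of gives the robot as it stands. The module is installed in compiled form; this text tells all that it offers.
- The arm moves only by the tool apply_moves, never from a script. Its argument "moves" is a list of rows, each a list of 7 numbers: the shift along the tool's x, y, z scaled (see below), then the turn, a rotation vector about the tool's x, y, z scaled (see below), then the opening, from 0 (shut) to 1 (fully open). A call has 1 to 20 rows; each row is the pose to reach, as a shift and turn from the pose commanded when the call began, along the tool's axes at that moment; what a row does not reach only later rows make up. The controller multiplies each number of a shift by 0.2 m and each number of a turn by 1.5 rad. A row lasts 1/10 s, in which the tool goes at most 50 mm and 8.59 degrees, less where a joint would pass 70% of its speed; a pose out of reach is approached as far as the arm can. A call with a number of a shift or a turn outside -1 to 1 is refused whole. A call with a gripper value outside its range is refused whole. The fingers move at their own pace and stop on an object; "grip_force" is the grip in N (left out, the last holds). Time passes only in rows, so rows that repeat a pose let the fingers close. It gives the time, the measured TCP pose, the force, the opening and the grip force at its end, in the units of the state.
- env.get_obs(): the state, without advancing time (a new reading comes with each control period).
- viewer.read_camera(name): name is "scene" or "top" or "wrist"; returns the picture (400x640x3 uint8, red, green, blue); there is no depth.
- viewer.get_calibration(name): a dict with "fov_y" (degrees; the focal length in pixels is half the picture's height over the tangent of half this angle, whatever the lens; pixels are square), "cx", "cy" (the principal point, pixels), "position" and "orientation" of the camera in the world. Camera axes: x right, y up, looking along -z (the intrinsics and any distortion apply to the point x, -y, -z); pixel columns grow to the right and rows downward; lengths in m; the calibration is good to about 2 mm. A picture is of the moment at which its call begins: read the wrist's pose just before it. get_calibration takes no time and is no camera call; for the wrist camera it gives the pose at the moment of the call.
- env.sign_off(): hands the job in; it is judged then, once.
Trained networks look in the newest picture that a camera, given by its name, has taken for a name from the list of things; names that differ only in an ending like _2 or _b are one class to them, and where a whole thing is asked for, a point or a joint stands for the part that bears it (a point fixed in the world has none). Each returns a list of dicts, best first, with "conf" (0 to 1); they miss things now and then, are a little off and sometimes report something else, mostly with a low value. They report only what shows in the picture. A call takes as long as a camera call. They do not tell look-alikes from the thing itself.
- boxes_of(camera, target): "location" ([column, row] in pixels, amid what is visible of it).
- masks_of(camera, target): "pixels" (400x640 bool, what is visible of it) and "location" ([column, row] in pixels, amid what is visible of it).
The state is a dict: "time_s": time; "qpos": joint angles; "joint_velocities": joint speeds; "effort": joint torques, N m; "tool_pos": TCP position; "tool_rot": TCP orientation; "force": force on the tool from outside, world axes, zero at the start; "wrist_torque": the same for the moment, N m; "grip_width": finger opening in m; "grasp_force": force on a finger pad.
Only numpy, scipy, OpenCV 4.12 (cv2) and the standard library are available. Lean on these libraries where they do the work, as an engineer would, in place of code of your own. Each camera call takes 0.05 s, during which the arm holds its last target. There are 200 camera calls.

### The job

Pull the red blanking plug out of the air manifold and leave it in the white parts tray, then take the blue air tube from the wooden rack and push it straight down into the freed port, through the seal, until it is fully home. Only then swing the red-ball valve lever all the way over to open the air. Leave the gauge, the elbow, the tools in the rack and the pots and bottles where they are, and let go of everything at the end.

Things in the scene. Friction and masses are not known exactly. Their poses are not given: they have to be found in the camera images.
- manifold: Aluminium air manifold block fixed to the bench, 70 (x) x 260 (y) x 50 mm high; origin at the centre of its underside, z up. Three push-fit ports with black collars open upward in a row along its y axis, at y = -100, -40 and +20 mm. The valve with the red-ball lever stands on top at y = +95 mm; off the -y end, on the inlet pipe, stands its water trap: a round column 56 mm wide and 190 mm tall centred at y = -195 mm
- port0 (a point): centre of the mouth of the port at y = -100 mm, on the top face; z up. Every port: round hole 17.5 mm wide, 2 mm chamfer, flat solid floor 30 mm below the mouth; a springy seal 13 mm down narrows it to 13 mm. Pushing a part through the seal, and on to the floor, takes 8 to 20 N; pulling it out takes 10 to 20 N. The seal holds a part where it is left
- port1 (a point): the same for the port at y = -40 mm
- port2 (a point): the same for the port at y = +20 mm
- plug: Red blanking plug, in one of the three ports at the start (bottomed). Origin at the centre of its lower end, z along its axis: shank 16 mm wide and 30 mm long, then a round head 22 mm wide and 36 mm tall (66 mm in all) that stands above the block with a white band round it
- gauge: Brass fitting with a round pressure gauge (36 mm dial standing upright, facing its -x), in another of the ports, rising 46 mm above the block. Origin at its lower end, on the port's floor. To stay in place
- elbow: Black elbow fitting in the last port, rising 26 mm above the block, its outlet reaching 34 mm from its axis along its +x. Origin at its lower end, on the port's floor. To stay in place
- tube: Stiff blue air tube, 16 mm wide, 145 mm long: blue up to 125 mm, then a brass nozzle tapering to a flat top 8 mm wide. Foot chamfered (11 mm wide at the end, full width 4 mm up). Origin at the centre of the foot, z towards the nozzle. A white ring 30 to 35 mm above the foot sits just above the port's mouth when the tube is home. Starts upright in one hole of the rack, foot 10 mm above the bench
- rack: Wooden tool block fixed to the bench, 70 (x) x 190 (y) x 50 mm high, origin at the centre of its underside. Three holes 17.2 mm wide and 40 mm deep along its y axis at y = -60, 0 and +60 mm hold the tube and two hand tools
- loop_tool: Clay loop tool upright in the rack: wooden handle 16 mm wide, steel loop, 140 mm long; origin at its lower end. To stay in place
- brush: Brush upright in the rack: red handle 16 mm wide, dark bristles up to 22 mm wide, 140 mm long; origin at its lower end. To stay in place
- tray: White open parts tray fixed to the bench, 150 (x) x 130 (y) x 30 mm high, walls and floor 4 mm; origin at the centre of its underside
- valve (a joint): angle of the air valve's lever about the manifold's y axis, rad: 0 to 0.2 shut (leaning to the manifold's -x), 1.0 fully open (leaning to its +x, the end stop). It stays where it is left; about 1 N at the ball moves it
- valve_tip (a point): centre of the lever's red ball (26 mm wide); lever 80 mm from pivot to ball, 10 mm thick; its pivot lies 72 mm above the bench at the manifold's x = 0, y = +95 mm, so the ball swings from x = -38 to x = +38 mm, 142 mm above the bench at both ends, 152 mm midway
- glaze: Green glaze bottle, 60 mm wide, 100 mm tall, loose, on the robot's side of the manifold; origin at its underside
- pot: Cream bell-shaped pot, 128 mm wide, 115 mm tall, loose; origin at its underside
- bucket: Red open plastic pot, 116 mm wide at the rim, 120 mm tall, loose; origin at its underside
- jar: Amber jar, 84 mm wide, 110 mm tall, loose; origin at its underside
Things that resemble listed ones, but are neither listed nor needed, are in the scene too. There is more than one size of the tube; the one meant has the size given above.

How it is judged (in metres and radians):
On the way, in this order (a step that is already met when the one before it is completed fails the run):
1. the red plug is out of the manifold, released in the tray (x of plug in the frame of tray between -0.075 and 0.075 m and y of plug in the frame of tray between -0.065 and 0.065 m and height (world z) of plug below 0.045 m and contact force between the fingers and plug below 0.1 N), for 0.2 s.
2. the tube is pushed fully home in the freed port (((horizontal distance between tube and port0 below 0.004 m and z of tube in the frame of port0 below -0.027 m) or (horizontal distance between tube and port1 below 0.004 m and z of tube in the frame of port1 below -0.027 m) or (horizontal distance between tube and port2 below 0.004 m and z of tube in the frame of port2 below -0.027 m)) and angle between tube's own z axis and vertical below 0.07 rad), for 0.2 s.
3. the valve lever is swung fully open (value of joint valve above 0.85 rad), for 0.2 s.
At the end, for the whole second after the job is handed in: The tube stands upright (within 0.07 rad) in the freed port, its foot within 4 mm of the port's axis and within 3 mm of the floor (27 mm or more below the mouth), released and at rest; the plug lies or stands released inside the tray; the valve lever is open (joint above 0.85 rad) (all of step 1 and all of step 2 and value of joint valve above 0.85 rad and contact force between the fingers and tube below 0.1 N and linear speed of tube below 0.02 m/s and linear speed of plug below 0.03 m/s); the robot touches nothing.
It fails at once if the valve is opened (beyond 0.5 rad) while the tube is not pushed in (value of joint valve above 0.5 rad and not ((horizontal distance between tube and port0 below 0.004 m and z of tube in the frame of port0 below -0.02 m) or (horizontal distance between tube and port1 below 0.004 m and z of tube in the frame of port1 below -0.02 m) or (horizontal distance between tube and port2 below 0.004 m and z of tube in the frame of port2 below -0.02 m))).
It fails at once if the gauge or the elbow is pulled or shifted more than 10 mm (distance of any of gauge, elbow from where it was at the start of the episode above 0.01 m).
It fails at once if a tool in the rack is shifted more than 15 mm (distance of any of loop_tool, brush from where it was at the start of the episode above 0.015 m).
It fails at once if the glaze bottle, the pot, the bucket or the jar is shifted more than 30 mm or tipped beyond 0.4 rad (distance of any of glaze, pot, bucket, jar from where it was at the start of the episode above 0.03 m or angle between any of glaze, pot, bucket, jar's own z axis and vertical above 0.4 rad).
It also fails if it takes over 72 s, if anything falls off the work surface, if the arm or the gripper's body presses on something with over 40 N, if the wrist force passes 120 N, or if a joint passes its speed limit or range.

## Working session

There is one attempt and no reset: what is moved stays moved. The work goes in short steps, Python scripts to look and compute and a tool call to move; the robot and the scene stay as the last step left them, time stands still between calls to the robot, and variables do not carry over. Pictures are saved under pics/ and viewed, at most 10 in all, crops included, and the job is handed in when it is done.

Besides the shell and the picture viewer there is one more tool, called after "Request:" as name(argument=value, ...), one argument or row to a line, values as JSON. apply_moves: Moves the arm, as the interface text tells. Shifts and turns lie within -1 to 1; 1 stands for 0.2 m of shift or 1.5 rad of turn. Its arguments: {"type":"object","properties":{"moves":{"type":"array","items":{"type":"array","items":{"type":"number","minimum":-1,"maximum":1}}},"grip_force":{"type":"number"}},"required":["moves"]}

```bash
mkdir -p pics; ls
python3 - <<'E'
from cell import env,viewer,boxes_of,masks_of
import cv2,json
o=env.get_obs(); print({k:o[k] for k in o})
for c in ("scene","top"):
    im=viewer.read_camera(c); cv2.imwrite(f"pics/{c}0.png",im[:,:,::-1]); print(c,viewer.get_calibration(c))
    for t in ["manifold","plug","gauge","elbow","tube","rack","loop_tool","brush","tray","valve_tip","glaze","pot","bucket","jar"]:
        print(t,[([round(float(v)) for v in b["location"]],round(float(b["conf"]),2)) for b in boxes_of(c,t)][:5])
E
```

```text
pics
{'time_s': 0.0, 'qpos': array([69.79371423, 18.4402212 , -4.01587298, 83.1749611 ,  1.29497266,
       78.53963788, -3.26054953]), 'joint_velocities': array([-0.11126145,  0.03661392, -0.05590608,  0.03371194,  0.02532378,
       -0.0840982 , -0.0296309 ]), 'effort': array([ 7.74663022e-05, -4.91279590e+01, -4.03926568e-01, -3.12524092e+01,
       -6.40098844e-02,  4.36964817e-02,  1.86325656e-04]), 'tool_pos': array([ 0.23284872, -0.60627461,  0.22144787]), 'tool_rot': array([-1.79890422e+02,  5.55090958e-03,  2.10158112e+01]), 'force': array([0.37662316, 2.10250061, 0.11789324]), 'wrist_torque': array([ 0.01101007, -0.00079916, -0.00080395]), 'grasp_force': 0.0, 'grip_width': 0.08662332610544193}
scene {'fov_y': 52.98966734667437, 'cx': 319.4617485059143, 'cy': 192.62567593454236, 'position': array([1.13759835, 0.28805379, 0.88519755]), 'orientation': array([ 39.12901331,   0.27539425, 115.53058505])}
manifold [([324, 196], 0.97)]
plug [([379, 294], 0.37)]
gauge [([346, 194], 0.59)]
elbow [([320, 186], 0.63)]
tube [([486, 258], 0.91), ([494, 235], 0.78)]
rack [([452, 243], 0.6
[... 310 characters left out ...]
214], 0.68), ([327, 193], 0.41)]
top {'fov_y': 57.895643875885824, 'cx': 317.795378594609, 'cy': 204.91139086259855, 'position': array([0.32140371, 0.01696699, 1.16694119]), 'orientation': array([ 13.53249186,  -0.40258771, -86.04494131])}
manifold [([322, 232], 0.81), ([278, 228], 0.67)]
plug [([346, 237], 0.46)]
gauge [([309, 221], 0.5)]
elbow []
tube [([185, 195], 0.75)]
rack [([210, 228], 0.8), ([280, 225], 0.37)]
loop_tool [([204, 224], 0.55)]
brush [([306, 227], 0.15)]
tray [([436, 242], 0.85)]
valve_tip [([278, 227], 0.6), ([346, 237], 0.34)]
glaze [([325, 275], 0.68)]
pot [([351, 151], 0.71), ([323, 232], 0.28)]
bucket [([406, 157], 0.79), ([308, 224], 0.17)]
jar [([256, 159], 0.56)]
```

Run:
```python
import cv2
a=cv2.imread("pics/scene0.png")[100:340,150:550]; cv2.imwrite("pics/scene0c.png",cv2.resize(a,(800,480),interpolation=cv2.INTER_CUBIC))
a=cv2.imread("pics/top0.png")[100:340,130:510]; cv2.imwrite("pics/top0c.png",cv2.resize(a,(798,504),interpolation=cv2.INTER_CUBIC))
```

```text
(no output)
```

View pics/scene0c.png

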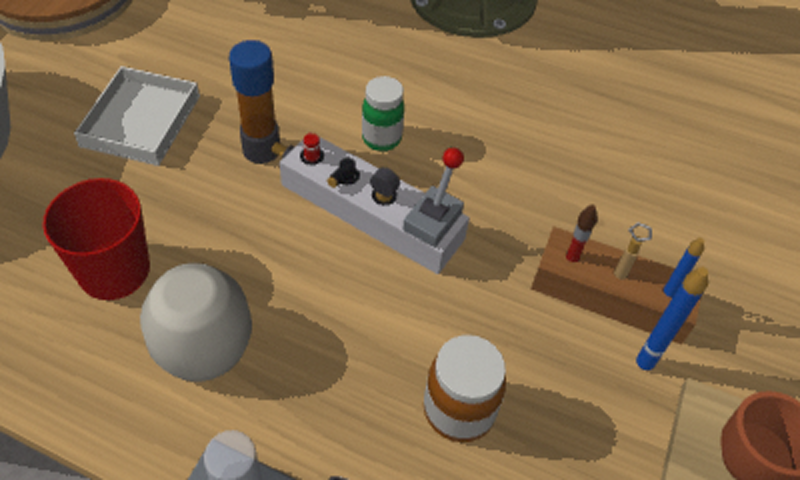

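View pics/top0c.png

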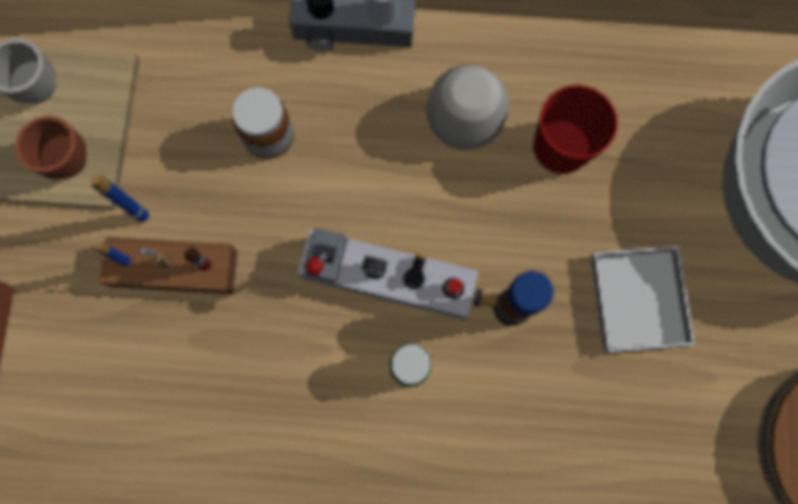

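The red head at crop pixel (311,148) of the scene picture is the plug, in the port next to the water trap. The elbow is at (346,172) and the gauge at (385,185), with the red ball at (452,158). There are two blue tubes: one in the rack's end hole at (684,268), and a bigger one standing on the bench outside the rack at (672,320). The brush is at (582,235) and the loop tool at (632,250).

```bash
cat > h.py <<'E'
import numpy as np
from scipy.spatial.transform import Rotation as R
from cell import env,viewer,boxes_of,masks_of
def K(c):
    f=200/np.tan(np.radians(c["fov_y"])/2); return f,c["cx"],c["cy"]
def Rc(c): return R.from_euler("xyz",c["orientation"],degrees=True).as_matrix()
def ray(c,p):
    f,cx,cy=K(c); d=np.array([(p[0]-cx)/f,-(p[1]-cy)/f,-1.]); return Rc(c)@d
def onz(c,p,z):
    d=ray(c,p); P=np.array(c["position"]); return P+d*(z-P[2])/d[2]
def proj(c,X):
    f,cx,cy=K(c); q=(np.atleast_2d(X)-c["position"])@Rc(c); return np.c_[cx+f*q[:,0]/-q[:,2],cy+f*q[:,1]/q[:,2]]
def tri(c1,p1,c2,p2):
    d1,d2=ray(c1,p1),ray(c2,p2); P1,P2=np.array(c1["position"]),np.array(c2["position"])
    s=np.linalg.lstsq(np.c_[d1,-d2],P2-P1,rcond=None)[0]; a,b=P1+s[0]*d1,P2+s[1]*d2
    return (a+b)/2,np.linalg.norm(a-b)
E
python3 - <<'E'
from h import *
s=viewer.get_calibration("scene");t=viewer.get_calibration("top")
S=lambda x,y:(x/2+150,y/2+100)
T=lambda x,y:(x/2.1+130,y/2.1+100)
for n,a,b in [("plugtop",S(311,138),T(453,286)),("ball",S(452,158),T(315,266)),("tubetip",S(698,243),T(101,248)),("decoytip",S(698,275),T(99,183)),("decoyfoot",S(650,364),T(145,216)),
 ("brushtip",S(590,210),T(188,254)),("glaze top",S(384,86),T(410,363)),("trap top",S(250,50),T(533,287)),("jar top",S(470,358),T(260,111)),("trayA",S(123,70),T(690,345)),("trayB",S(197,92),T(608,351)),("trayC",S(155,158),T(594,254)),("trayD",S(78,130),T(679,249)),("pot top",S(195,290),T(480,85)),("bucket",S(95,215),T(578,115)),
 ("rackA",S(553,228),T(233,246)),("manA",S(283,163),T(478,270)),("manB",S(466,232),T(309,230))]:
    p,e=tri(s,a,t,b); print(n,p.round(3),e.round(3), onz(t,b,p[2]).round(3))
E
```

```text
plugtop [ 0.492 -0.065  0.083] 0.003 [ 0.491 -0.064  0.083]
ball [0.496 0.131 0.143] 0.001 [0.496 0.131 0.143]
tubetip [0.5   0.425 0.146] 0.001 [0.5   0.424 0.146]
decoytip [0.579 0.423 0.191] 0.001 [0.579 0.423 0.191]
decoyfoot [ 0.581  0.427 -0.001] 0.009 [ 0.582  0.422 -0.001]
brushtip [0.501 0.305 0.141] 0.002 [0.501 0.306 0.141]
glaze top [ 0.377 -0.009  0.104] 0.001 [ 0.377 -0.008  0.104]
trap top [ 0.479 -0.158  0.195] 0.001 [ 0.48  -0.158  0.195]
jar top [0.726 0.238 0.113] 0.004 [0.726 0.236 0.113]
trayA [ 0.437 -0.428  0.019] 0.001 [ 0.437 -0.428  0.019]
trayB [ 0.42  -0.307  0.006] 0.003 [ 0.421 -0.308  0.006]
trayC [ 0.567 -0.284  0.013] 0.001 [ 0.567 -0.284  0.013]
trayD [ 0.58  -0.408  0.029] 0.005 [ 0.581 -0.41   0.029]
pot top [ 0.784 -0.075  0.119] 0.022 [ 0.789 -0.086  0.119]
bucket [ 0.747 -0.227  0.126] 0.006 [ 0.749 -0.23   0.126]
rackA [0.521 0.263 0.106] 0.019 [0.523 0.254 0.106]
manA [ 0.522 -0.099  0.047] 0.006 [ 0.523 -0.102  0.047]
manB [0.555 0.164 0.084] 0.027 [0.559 0.151 0.084]
```

Request:
apply_moves(
  moves=[
    [0.75, -0.75, -0.5, 0, 0, 0, 1],
    [0.75, -0.75, -0.5, 0, 0, 0, 1],
    [0.75, -0.75, -0.5, 0, 0, 0, 1],
    [0.75, -0.75, -0.5, 0, 0, 0, 1],
    [0.75, -0.75, -0.5, 0, 0, 0, 1],
  ],
)

```text
time_s: 2.0
tool_pos: [0.3214, -0.4101, 0.3247]
tool_rot: [179.9, -0.1, 21.2]
force: [0.6, -0.1, 0.2]
grip_width: 0.0874
grasp_force: 0.0
```

Request:
apply_moves(
  moves=[
    [0.75, -0.75, 0, 0, 0, 0, 1],
    [0.75, -0.75, 0, 0, 0, 0, 1],
    [0.75, -0.75, 0, 0, 0, 0, 1],
    [0.75, -0.75, 0, 0, 0, 0, 1],
    [0.75, -0.75, 0, 0, 0, 0, 1],
  ],
)

```text
time_s: 2.5
tool_pos: [0.4082, -0.2128, 0.3233]
tool_rot: [180.0, -0.1, 21.6]
force: [-0.2, -0.0, 0.3]
grip_width: 0.0868
grasp_force: 0.0
```

Request:
apply_moves(
  moves=[
    [0.6, -0.6, 0, 0, 0, -0.7, 1],
    [0.6, -0.6, 0, 0, 0, -0.7, 1],
    [0.6, -0.6, 0, 0, 0, -0.7, 1],
    [0.6, -0.6, 0, 0, 0, -0.7, 1],
    [0.6, -0.6, 0, 0, 0, -0.7, 1],
    [0.6, -0.6, 0, 0, 0, -0.7, 1],
    [0.6, -0.6, 0, 0, 0, -0.7, 1],
    [0.6, -0.6, 0, 0, 0, -0.7, 1],
  ],
)

```text
time_s: 3.3
tool_pos: [0.4745, -0.0645, 0.3226]
tool_rot: [180.0, 0.0, 81.2]
force: [-0.8, -0.2, 0.7]
grip_width: 0.087
grasp_force: 0.0
```

Run:
```python
from h import *
import cv2
im=viewer.read_camera("wrist");c=viewer.get_calibration("wrist");print(c,env.get_obs()["tool_pos"],env.get_obs()["tool_rot"])
cv2.imwrite("pics/w1.png",im[:,:,::-1])
for t in ["manifold","plug","gauge","elbow","valve_tip","glaze"]:
    print(t,[([round(float(v),1) for v in b["location"]],round(float(b["conf"]),2)) for b in masks_of("wrist",t)][:3])
print(proj(c,[[.491,-.064,.086],[.496,.131,.142]]))
```

```text
{'fov_y': 67.92085320804436, 'cx': 326.9414091112668, 'cy': 197.66799166123334, 'position': array([0.48544329, 0.00861371, 0.48404964]), 'orientation': array([-15.33861164,  -0.04300137,  -9.04239434])} [ 0.47451161 -0.06450612  0.32259853] [1.79991158e+02 1.41475666e-02 8.09670436e+01]
manifold [([341.0, 108.0], 0.66), ([543.1, 138.5], 0.35)]
plug [([341.6, 167.9], 0.48)]
gauge [([342.9, 74.3], 0.58)]
elbow [([348.1, 122.4], 0.84), ([343.0, 110.4], 0.31)]
valve_tip [([337.9, 2.9], 0.56)]
glaze [([251.8, 136.9], 0.58)]
[[339.18571293 170.39186571]
 [317.89040831 -10.62364511]]
```

View pics/w1.png

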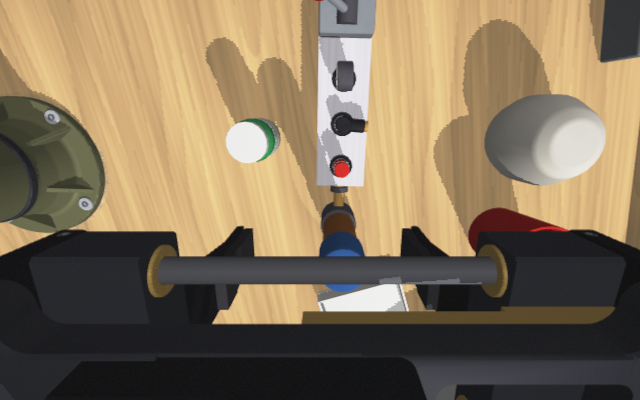

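The wrist view shows the plug's red head at (341,167), with the elbow at (346,123) and the gauge at (344,75) further up the block. The bottle stands clear to the left at (250,140). The fingers will close across the block.

```bash
cat >> h.py <<'E'
def unit(x,y,z,yaw):
    "move numbers to a target tcp pose (pointing down), from the measured pose"
    o=env.get_obs(); M=R.from_euler("xyz",o["tool_rot"],degrees=True)
    d=M.inv().apply(np.array([x,y,z])-o["tool_pos"])/0.2
    r=(M.inv()*R.from_euler("xyz",[180,0,yaw],degrees=True)).as_rotvec()/1.5
    print("shift",d.round(3),"turn",r.round(3),"from",o["tool_pos"].round(4),o["tool_rot"].round(2))
E
python3 - <<'E'
from h import *
import cv2
im=cv2.imread("pics/w1.png"); c=viewer.get_calibration("wrist")
hsv=cv2.cvtColor(im,cv2.COLOR_BGR2HSV)
m=(((hsv[:,:,0]<8)|(hsv[:,:,0]>172))&(hsv[:,:,1]>150)&(hsv[:,:,2]>100)).astype(np.uint8); m[:,:300]=0;m[:,380:]=0;m[:120]=0;m[200:]=0
ys,xs=np.nonzero(m);print("red",xs.min(),xs.max(),ys.min(),ys.max(),xs.mean(),ys.mean())
print("plug",onz(c,((xs.min()+xs.max())/2,ys.min()+9),.086))
for p in [(317,185),(363,186),(372,37),(320,37)]: print(p,onz(c,p,.05).round(4))
g=cv2.cvtColor(im,cv2.COLOR_BGR2GRAY)
for r in range(50,185,15):
    row=cv2.GaussianBlur(im,(3,3),0)[r].astype(int); s=hsv[r,:,1]; w=np.nonzero(s[305:385]<60)[0]+305; print(r,w.min(),w.max(),end=" | ")
unit(.4925,-.066,.2,81)
E
```

```text
red 334 349 162 176 341.340782122905 169.41340782122904
plug [ 0.49396224 -0.06496786  0.086     ]
(317, 185) [ 0.4555 -0.087   0.05  ]
(363, 186) [ 0.5234 -0.0992  0.05  ]
(372, 37) [0.56   0.0993 0.05  ]
(320, 37) [0.4921 0.1099 0.05  ]
50 318 371 | 65 318 370 | 80 318 369 | 95 317 368 | 110 317 367 | 125 317 363 | 140 317 365 | 155 317 365 | 170 317 364 | shift [0.005 0.09  0.613] turn [0.    0.    0.001] from [ 0.4745 -0.0642  0.3225] [1.80e+02 1.00e-02 8.11e+01]
```

Request:
apply_moves(
  moves=[
    [0.016, 0.099, 0.4, 0, 0, 0.016, 1],
    [0.016, 0.099, 0.4, 0, 0, 0.016, 1],
    [0.016, 0.099, 0.8, 0, 0, 0.016, 1],
    [0.016, 0.099, 0.8, 0, 0, 0.016, 1],
    [0.016, 0.099, 0.8, 0, 0, 0.016, 1],
    [0.016, 0.099, 0.8, 0, 0, 0.016, 1],
  ],
)

```text
time_s: 4.25
tool_pos: [0.4949, -0.064, 0.1633]
tool_rot: [180.0, -0.0, 79.8]
force: [0.2, 0.5, 0.7]
grip_width: 0.0869
grasp_force: 0.0
```

Run:
```python
from h import *
import cv2
im=viewer.read_camera("wrist");c=viewer.get_calibration("wrist")
cv2.imwrite("pics/w2.png",im[:,:,::-1])
hsv=cv2.cvtColor(im,cv2.COLOR_RGB2HSV)
m=(((hsv[:,:,0]<8)|(hsv[:,:,0]>172))&(hsv[:,:,1]>150)&(hsv[:,:,2]>80)).astype(np.uint8)
n,l,st,ce=cv2.connectedComponentsWithStats(m)
for i in range(1,n):
    if st[i,4]>60: print(st[i],ce[i].round(1), onz(c,(st[i,0]+st[i,2]/2-.5,ce[i,1]),.086).round(4))
print(proj(c,[[.4945,-.064,.086]]))
unit(.4945,-.064,.055,79.6)
```

```text
[317 187  20   8  68] [327.1 190.1] [ 0.4977 -0.0495  0.086 ]
[315 194  24  25 469] [326.5 206.2] [ 0.4953 -0.0633  0.086 ]
[[325.76478285 207.11165771]]
shift [-0.001 -0.008  0.547] turn [ 0.002 -0.     0.002] from [ 0.4958 -0.0641  0.1644] [179.85  -0.    79.78]
```

Request:
apply_moves(
  moves=[
    [0, 0, 0.25, 0, 0, 0, 1],
    [0, 0, 0.45, 0, 0, 0, 1],
    [0, 0, 0.54, 0, 0, 0, 1],
    [0, 0, 0.54, 0, 0, 0, 1],
    [0, 0, 0.54, 0, 0, 0, 0],
    [0, 0, 0.54, 0, 0, 0, 0],
    [0, 0, 0.54, 0, 0, 0, 0],
    [0, 0, 0.54, 0, 0, 0, 0],
    [0, 0, 0.54, 0, 0, 0, 0],
  ],
  grip_force=45,
)

```text
time_s: 5.2
tool_pos: [0.495, -0.0641, 0.0552]
tool_rot: [179.9, 0.0, 79.8]
force: [0.2, -0.8, 0.7]
grip_width: 0.0552
grasp_force: 0.0
```

Request:
apply_moves(
  moves=[
    [0, 0, 0, 0, 0, 0, 0],
    [0, 0, 0, 0, 0, 0, 0],
    [0, 0, 0, 0, 0, 0, 0],
    [0, 0, 0, 0, 0, 0, 0],
    [0, 0, 0, 0, 0, 0, 0],
    [0, 0, 0, 0, 0, 0, 0],
    [0, 0, 0, 0, 0, 0, 0],
    [0, 0, 0, 0, 0, 0, 0],
  ],
)

```text
time_s: 6.0
tool_pos: [0.4946, -0.064, 0.0545]
tool_rot: [-180.0, 0.0, 79.8]
force: [1.3, 0.7, -0.6]
grip_width: 0.021
grasp_force: 45.0
```

Request:
apply_moves(
  moves=[
    [0, 0, -0.05, 0, 0, 0, 0],
    [0, 0, -0.1, 0, 0, 0, 0],
    [0, 0, -0.15, 0, 0, 0, 0],
    [0, 0, -0.2, 0, 0, 0, 0],
    [0, 0, -0.3, 0, 0, 0, 0],
    [0, 0, -0.3, 0, 0, 0, 0],
  ],
)

```text
time_s: 6.6
tool_pos: [0.4968, -0.0642, 0.1181]
tool_rot: [179.7, 0.0, 79.8]
force: [0.4, 0.3, -0.0]
grip_width: 0.0213
grasp_force: 45.0
```

Request:
apply_moves(
  moves=[
    [0, 0, -0.25, 0, 0, 0, 0],
    [0, 0, -0.5, 0, 0, 0, 0],
    [0, 0, -0.8, 0, 0, 0, 0],
    [0, 0, -0.8, 0, 0, 0, 0],
  ],
)

```text
time_s: 7.0
tool_pos: [0.4973, -0.0639, 0.2809]
tool_rot: [179.4, 0.1, 79.8]
force: [0.8, 0.0, -1.5]
grip_width: 0.021
grasp_force: 45.0
```

Run:
```python
from h import *
t=viewer.get_calibration("top")
P=np.array([onz(t,(x/2.1+130,y/2.1+100),.03) for x,y in [(594,254),(679,249),(690,345),(608,351)]]);print(P.round(3),P.mean(0))
x,y,_=P.mean(0)
unit(x,y,.27,80); unit(x,y,.27,30)
```

```text
[[ 0.564 -0.28   0.03 ]
 [ 0.581 -0.41   0.03 ]
 [ 0.436 -0.423  0.03 ]
 [ 0.419 -0.302  0.03 ]] [ 0.49973231 -0.35362935  0.03      ]
shift [-1.423  0.268  0.059] turn [ 0.007  0.001 -0.002] from [ 0.4973 -0.0639  0.2809] [1.7942e+02 7.0000e-02 7.9810e+01]
shift [-1.423  0.268  0.059] turn [ 0.007 -0.002  0.58 ] from [ 0.4973 -0.0639  0.2809] [1.7942e+02 7.0000e-02 7.9810e+01]
```

Request:
apply_moves(
  moves=[
    [-0.71, 0.13, 0, 0, 0, 0, 0],
    [-0.71, 0.13, 0, 0, 0, 0, 0],
    [-0.71, 0.13, 0, 0, 0, 0, 0],
    [-0.71, 0.13, 0, 0, 0, 0, 0],
  ],
)

```text
time_s: 7.4
tool_pos: [0.4927, -0.2165, 0.2731]
tool_rot: [-179.9, 0.2, 79.1]
force: [-0.7, -0.1, -1.2]
grip_width: 0.0209
grasp_force: 45.0
```

Request:
apply_moves(
  moves=[
    [-0.71, 0.14, 0, 0, 0, 0, 0],
    [-0.71, 0.14, 0, 0, 0, 0, 0],
    [-0.71, 0.14, 0.2, 0, 0, 0, 0],
    [-0.71, 0.14, 0.4, 0, 0, 0, 0],
    [-0.71, 0.14, 0.7, 0, 0, 0, 0],
    [-0.71, 0.14, 0.9, 0, 0, 0, 0],
    [-0.71, 0.14, 0.9, 0, 0, 0, 0],
  ],
)

```text
time_s: 8.1
tool_pos: [0.492, -0.3491, 0.0864]
tool_rot: [-179.2, -0.4, 79.8]
force: [-1.8, 0.5, -0.8]
grip_width: 0.0213
grasp_force: 45.0
```

Run:
```python
from h import *
import cv2
im=viewer.read_camera("wrist");cv2.imwrite("pics/w3.png",im[:,:,::-1])
c=viewer.get_calibration("wrist")
for b in masks_of("wrist","tray")[:2]: print(b["location"],b["conf"],onz(c,b["location"],.01))
unit(.4997,-.3536,.043,80)
```

```text
[348.9, 179.4] 0.66 [ 0.51585237 -0.33069289  0.01      ]
shift [-0.004  0.013  0.258] turn [-0.001 -0.001 -0.002] from [ 0.4973 -0.3523  0.0946] [-1.7992e+02 -6.0000e-02  7.9830e+01]
```

Request:
apply_moves(
  moves=[
    [0, 0, 0.13, 0, 0, 0, 0],
    [0, 0, 0.25, 0, 0, 0, 0],
    [0, 0, 0.25, 0, 0, 0, 0],
    [0, 0, 0.25, 0, 0, 0, 0],
    [0, 0, 0.25, 0, 0, 0, 0.6],
    [0, 0, 0.25, 0, 0, 0, 0.6],
    [0, 0, 0.25, 0, 0, 0, 0.6],
    [0, 0, 0.25, 0, 0, 0, 0.6],
    [0, 0, 0.25, 0, 0, 0, 0.6],
    [0, 0, 0, 0, 0, 0, 0.6],
    [0, 0, -0.25, 0, 0, 0, 0.6],
    [0, 0, -0.5, 0, 0, 0, 0.6],
    [0, 0, -0.75, 0, 0, 0, 0.6],
    [0, 0, -0.95, 0, 0, 0, 0.6],
    [0, 0, -0.95, 0, 0, 0, 0.6],
  ],
)

```text
time_s: 9.7
tool_pos: [0.5001, -0.3544, 0.292]
tool_rot: [179.4, 0.3, 79.8]
force: [-0.6, -0.5, 0.1]
grip_width: 0.0524
grasp_force: 0.0
```

Run:
```python
from h import *
import cv2
im=viewer.read_camera("wrist");cv2.imwrite("pics/w3.png",im[:,:,::-1])
c=viewer.get_calibration("wrist")
for n in("tray","plug"):
  for b in masks_of("wrist",n)[:2]: print(n,b["location"],b["conf"],onz(c,b["location"],.02))
o=env.get_obs();print(o["tool_pos"],o["tool_rot"],o["qpos"],o["force"])
```

```text
tray [327.8, 160.1] 0.97 [ 0.50341689 -0.34258076  0.02      ]
tray [519.6, 35.1] 0.64 [ 0.77929376 -0.22588027  0.02      ]
plug [326.6, 170.2] 0.69 [ 0.49907404 -0.35685651  0.02      ]
[ 0.4970851  -0.35285279  0.28376819] [-1.79940232e+02 -1.29533079e-02  7.98058008e+01] [ 50.71314105  13.5152696  -21.57027457  83.12306458   4.96072362
  84.35884028  18.99909056] [ 0.08358376 -0.50415731 -0.40941605]
```

View pics/w3.png

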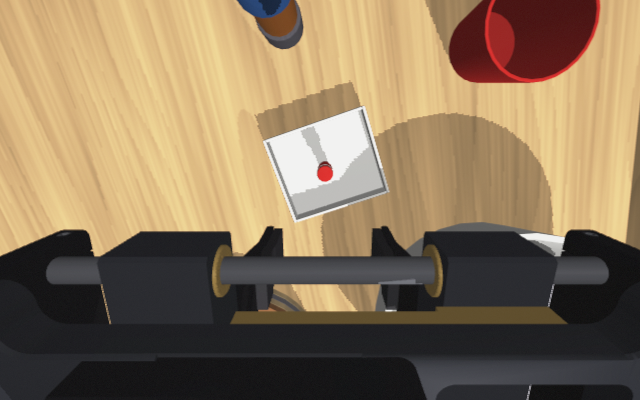

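The plug stands in the tray at (325,168). Next I go over to the rack.

Request:
apply_moves(
  moves=[
    [0.98, -0.17, -0.15, 0, 0, 0, 0.5],
    [0.98, -0.17, -0.15, 0, 0, 0, 0.5],
    [0.98, -0.17, -0.15, 0, 0, 0, 0.5],
    [0.98, -0.17, -0.15, 0, 0, 0, 0.5],
  ],
)

```text
time_s: 10.25
tool_pos: [0.4974, -0.1533, 0.3123]
tool_rot: [-179.8, -0.0, 79.8]
force: [1.6, 0.6, -0.2]
grip_width: 0.0439
grasp_force: 0.0
```

Request:
apply_moves(
  moves=[
    [0.98, -0.17, 0, 0, 0, -0.58, 0.5],
    [0.98, -0.17, 0, 0, 0, -0.58, 0.5],
    [0.98, -0.17, 0, 0, 0, -0.58, 0.5],
    [0.98, -0.17, 0, 0, 0, -0.58, 0.5],
    [0.98, -0.17, 0, 0, 0, -0.58, 0.5],
    [0.98, -0.17, 0, 0, 0, -0.58, 0.5],
  ],
)

```text
time_s: 10.85
tool_pos: [0.4987, 0.0456, 0.3123]
tool_rot: [-179.8, -0.1, 130.2]
force: [0.3, -0.7, -0.0]
grip_width: 0.0434
grasp_force: 0.0
```

Request:
apply_moves(
  moves=[
    [0.77, 0.64, 0, 0, 0, -0.58, 0.5],
    [0.77, 0.64, 0, 0, 0, -0.58, 0.5],
    [0.77, 0.64, 0, 0, 0, -0.58, 0.5],
    [0.77, 0.64, 0, 0, 0, -0.58, 0.5],
    [0.77, 0.64, 0, 0, 0, -0.58, 0.5],
    [0.77, 0.64, 0, 0, 0, -0.58, 0.5],
  ],
)

```text
time_s: 11.45
tool_pos: [0.4984, 0.246, 0.3119]
tool_rot: [-180.0, -0.3, -179.9]
force: [0.8, -0.1, -0.0]
grip_width: 0.0437
grasp_force: 0.0
```

Run:
```python
from h import *
unit(.50,.36,.33,180)
```

```text
shift [-0.009  0.57  -0.09 ] turn [-0.    -0.003  0.001] from [0.4984 0.246  0.3119] [-180.     -0.25 -179.88]
```

Request:
apply_moves(
  moves=[
    [0, 0.85, -0.1, 0, 0, 0, 0.5],
    [0, 0.85, -0.1, 0, 0, 0, 0.5],
    [0, 0.85, -0.1, 0, 0, 0, 0.5],
    [0, 0.85, -0.1, 0, 0, 0, 0.5],
    [0, 0.85, -0.1, 0, 0, 0, 0.5],
    [0, 0.85, -0.1, 0, 0, 0, 0.5],
  ],
)

```text
time_s: 12.05
tool_pos: [0.5011, 0.4136, 0.3321]
tool_rot: [-179.9, -0.2, 179.6]
force: [0.3, -0.4, -0.1]
grip_width: 0.0437
grasp_force: 0.0
```

Run:
```python
from h import *
import cv2
im=viewer.read_camera("wrist");cv2.imwrite("pics/w4.png",im[:,:,::-1])
c=viewer.get_calibration("wrist")
for n in("rack","tube","loop_tool","brush"):
  for b in masks_of("wrist",n)[:3]: print(n,b["location"],b["conf"],onz(c,b["location"],.1).round(3))
print(proj(c,[[.5,.425,.15]]))
o=env.get_obs();print(o["tool_pos"],o["tool_rot"],o["qpos"])
```

```text
rack [297.6, 157.3] 0.71 [0.481 0.375 0.1  ]
tube [335.3, 170.6] 0.85 [0.5   0.425 0.1  ]
tube [332.6, 231.2] 0.64 [0.587 0.421 0.1  ]
loop_tool [295.3, 175.6] 0.72 [0.506 0.371 0.1  ]
brush [244.2, 169.8] 0.83 [0.498 0.303 0.1  ]
[[336.30479162 178.2787472 ]]
[0.50250628 0.41222353 0.33420807] [-1.79934281e+02  2.89632992e-02  1.79354803e+02] [ -4.38278671  25.11770977 -54.60048188  70.81648644  20.34967235
  93.78106262  34.48587695]
```

View pics/w4.png

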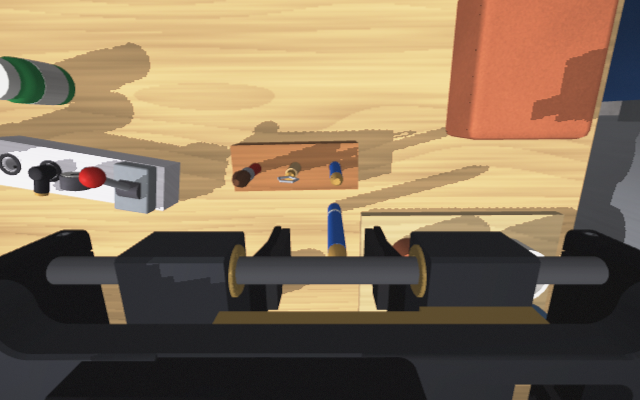

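The rack tube shows at (335,172) with its brass nozzle at (337,182). The bigger tube at (336,230) stands on the bench behind it. The loop tool is at (290,173), the brush at (245,173), and the freed port is at (10,162).

Run:
```python
from h import *
import cv2
im=cv2.imread("pics/w4.png"); c=viewer.get_calibration("wrist")
hsv=cv2.cvtColor(im,cv2.COLOR_BGR2HSV)
m=((hsv[:,:,0]>95)&(hsv[:,:,0]<130)&(hsv[:,:,1]>120)).astype(np.uint8); m[:,:310]=0;m[:,365:]=0;m[:150]=0;m[198:]=0
ys,xs=np.nonzero(m)
for r in range(ys.min(),ys.max()+1): print(r,xs[ys==r].min(),xs[ys==r].max(),end="; ")
print()
b=(xs[ys<ys.min()+5].mean()); 
print("base",onz(c,(b,ys.min()+2.5),.05), "tip?",[onz(c,(337,r),.155).round(4) for r in (180,183)])
for z,y in((.05,.424),(.135,.424),(.155,.424)): print(z,proj(c,[[.500,y,z],[.508,y,z],[.5,y+.008,z]]).round(1).tolist())
a=im[120:270,230:430]; cv2.imwrite("pics/w4c.png",cv2.resize(a,(800,600),interpolation=cv2.INTER_CUBIC))
```

```text
162 333 336; 163 332 337; 164 331 338; 165 330 338; 166 330 339; 167 330 339; 168 330 339; 169 330 339; 170 331 340; 171 331 340; 172 331 340; 173 331 331; 
base [0.50100212 0.4250887  0.05      ] tip? [array([0.5024, 0.4256, 0.155 ]), array([0.506 , 0.4256, 0.155 ])]
0.05 [[333.7, 163.8], [333.7, 169.1], [339.0, 163.8]]
0.135 [[335.2, 174.7], [335.2, 181.0], [341.7, 174.6]]
0.155 [[335.6, 178.0], [335.7, 184.7], [342.5, 177.9]]
```

View pics/w4c.png

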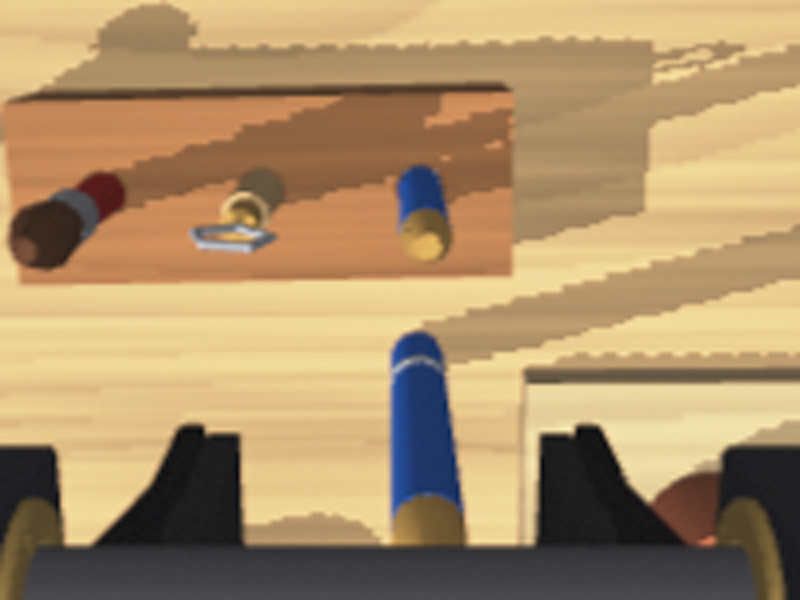

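The crop shows the rack's blue tube with its nozzle at (427,240), and the bigger tube with its ring near the bench at (417,365). The rack tube is the one meant.

Request:
apply_moves(
  moves=[
    [0, 0.06, 0.3, 0, 0, -0.007, 0.5],
    [0, 0.06, 0.6, 0, 0, -0.007, 0.5],
    [0, 0.06, 0.67, 0, 0, -0.007, 0.5],
    [0, 0.06, 0.67, 0, 0, -0.007, 0.5],
    [0, 0.06, 0.67, 0, 0, -0.007, 0.5],
  ],
)

```text
time_s: 12.8
tool_pos: [0.5024, 0.4252, 0.2013]
tool_rot: [-180.0, 0.0, -180.0]
force: [0.3, -0.5, 0.2]
grip_width: 0.0436
grasp_force: 0.0
```

Run:
```python
from h import *
import cv2
o=env.get_obs();im=viewer.read_camera("wrist");cv2.imwrite("pics/w5.png",im[:,:,::-1])
c=viewer.get_calibration("wrist")
hsv=cv2.cvtColor(im,cv2.COLOR_RGB2HSV)
m=((hsv[:,:,0]>95)&(hsv[:,:,0]<130)&(hsv[:,:,1]>120)).astype(np.uint8)
n,l,st,ce=cv2.connectedComponentsWithStats(m)
for i in range(1,n):
    if st[i,4]>60: print(st[i],ce[i].round(1))
print(o["tool_pos"],o["tool_rot"])
for z in(.05,.135,.155): print(z,proj(c,[[.495,.4255,z],[.503,.4255,z],[.511,.4255,z],[.503,.4335,z]]).round(1).tolist())
a=im[120:300,240:440,::-1]; cv2.imwrite("pics/w5c.png",cv2.resize(a,(660,594),interpolation=cv2.INTER_CUBIC))
```

```text
[318 178  17  25 317] [326.1 189.9]
[318 231  17  13 153] [326.1 236.6]
[317 244  19  13 183] [325.7 250.6]
[313 284  26  27 654] [325.5 297.5]
[0.50244746 0.42520398 0.20126388] [-1.79997163e+02  1.82858504e-02 -1.79980765e+02]
0.05 [[324.4, 178.0], [324.4, 185.2], [324.4, 192.4], [331.8, 185.2]]
0.135 [[323.9, 199.7], [323.9, 209.2], [323.9, 218.6], [333.8, 209.2]]
0.155 [[323.7, 207.2], [323.7, 217.5], [323.7, 227.5], [334.5, 217.5]]
```

View pics/w5c.png

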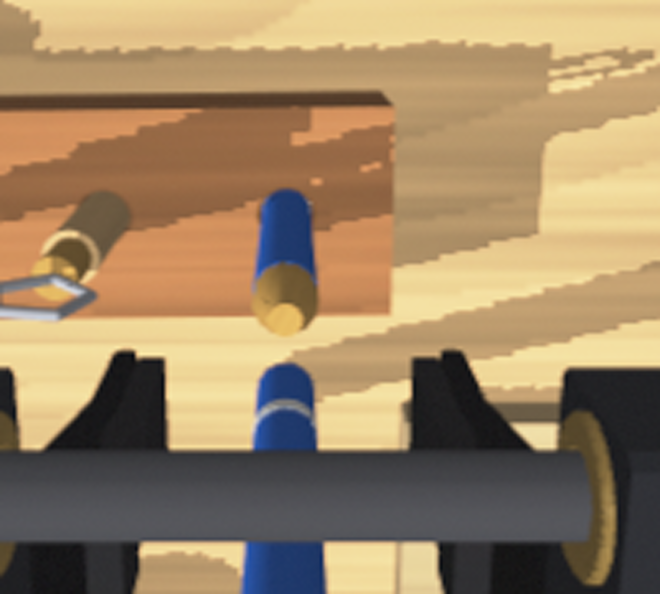

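Request:
apply_moves(
  moves=[
    [0, 0.009, 0, 0, 0, 0, 0.38],
    [0, 0.009, 0, 0, 0, 0, 0.38],
    [0, 0.009, 0.15, 0, 0, 0, 0.38],
    [0, 0.009, 0.3, 0, 0, 0, 0.38],
    [0, 0.009, 0.42, 0, 0, 0, 0.38],
    [0, 0.009, 0.5, 0, 0, 0, 0.38],
    [0, 0.009, 0.5, 0, 0, 0, 0.38],
    [0, 0.009, 0.5, 0, 0, 0, 0.38],
  ],
  grip_force=45,
)

```text
time_s: 13.65
tool_pos: [0.5022, 0.4284, 0.1015]
tool_rot: [179.9, 0.1, -179.9]
force: [-0.1, 0.1, 0.7]
grip_width: 0.0332
grasp_force: 0.0
```

Request:
apply_moves(
  moves=[
    [0, 0, 0, 0, 0, 0, 0],
    [0, 0, 0, 0, 0, 0, 0],
    [0, 0, 0, 0, 0, 0, 0],
    [0, 0, 0, 0, 0, 0, 0],
    [0, 0, 0, 0, 0, 0, 0],
    [0, 0, 0, 0, 0, 0, 0],
  ],
)

```text
time_s: 14.25
tool_pos: [0.5025, 0.4262, 0.1013]
tool_rot: [-179.8, 0.1, -180.0]
force: [-0.2, -3.4, 4.8]
grip_width: 0.015
grasp_force: 44.8
```

Request:
apply_moves(
  moves=[
    [0, 0, -0.1, 0, 0, 0, 0],
    [0, 0, -0.25, 0, 0, 0, 0],
    [0, 0, -0.5, 0, 0, 0, 0],
    [0, 0, -0.75, 0, 0, 0, 0],
    [0, 0, -1, 0, 0, 0, 0],
    [0, 0, -1, 0, 0, 0, 0],
  ],
)

```text
time_s: 14.85
tool_pos: [0.503, 0.4308, 0.3089]
tool_rot: [179.5, 0.5, -179.9]
force: [0.4, 0.7, -0.6]
grip_width: 0.0152
grasp_force: 44.9
```

Run:
```python
from h import *
o=env.get_obs();print(o["grip_width"],o["grasp_force"],o["force"])
unit(.50,.23,.31,130)
```

```text
0.015159626214000604 44.87375734370289 [ 0.44605354  0.65864133 -0.64291133]
shift [ 0.016 -1.004 -0.015] turn [0.008 0.003 0.583] from [0.503  0.4308 0.3089] [ 179.48    0.53 -179.9 ]
```

Request:
apply_moves(
  moves=[
    [0, -1, 0, 0, 0, 0.58, 0],
    [0, -1, 0, 0, 0, 0.58, 0],
    [0, -1, 0, 0, 0, 0.58, 0],
    [0, -1, 0, 0, 0, 0.58, 0],
    [0, -1, 0, 0, 0, 0.58, 0],
    [0, -1, 0, 0, 0, 0.58, 0],
    [0, -1, 0, 0, 0, 0.58, 0],
  ],
)

```text
time_s: 15.55
tool_pos: [0.5021, 0.2272, 0.3003]
tool_rot: [180.0, 0.0, 130.2]
force: [0.3, 0.9, -0.9]
grip_width: 0.0146
grasp_force: 44.9
```

Request:
apply_moves(
  moves=[
    [-0.77, -0.64, 0, 0, 0, 0.585, 0],
    [-0.77, -0.64, 0, 0, 0, 0.585, 0],
    [-0.77, -0.64, 0, 0, 0, 0.585, 0],
    [-0.77, -0.64, 0, 0, 0, 0.585, 0],
    [-0.77, -0.64, 0, 0, 0, 0.585, 0],
    [-0.77, -0.64, 0, 0, 0, 0.585, 0],
    [-0.77, -0.64, 0, 0, 0, 0.585, 0],
  ],
)

```text
time_s: 16.25
tool_pos: [0.5039, 0.0277, 0.3001]
tool_rot: [-180.0, -0.0, 80.1]
force: [-0.0, 0.6, -0.5]
grip_width: 0.0149
grasp_force: 44.9
```

Run:
```python
from h import *
unit(.4945,-.02,.27,79.6)
```

```text
shift [-0.243 -0.005  0.15 ] turn [-0.    -0.     0.006] from [0.5039 0.0277 0.3001] [-179.99   -0.     80.13]
```

Request:
apply_moves(
  moves=[
    [-0.46, 0.033, 0, 0, 0, 0.006, 0],
    [-0.46, 0.033, 0, 0, 0, 0.006, 0],
    [-0.46, 0.033, 0.2, 0, 0, 0.006, 0],
    [-0.46, 0.033, 0.4, 0, 0, 0.006, 0],
    [-0.46, 0.033, 0.5, 0, 0, 0.006, 0],
    [-0.46, 0.033, 0.5, 0, 0, 0.006, 0],
    [-0.46, 0.033, 0.5, 0, 0, 0.006, 0],
  ],
)

```text
time_s: 16.95
tool_pos: [0.4948, -0.0636, 0.2009]
tool_rot: [180.0, -0.0, 79.7]
force: [0.3, 0.8, -0.2]
grip_width: 0.0148
grasp_force: 44.9
```

Run:
```python
from h import *
import cv2
o=env.get_obs();im=viewer.read_camera("wrist");cv2.imwrite("pics/w6.png",im[:,:,::-1])
c=viewer.get_calibration("wrist");print(o["tool_pos"],o["tool_rot"])
hsv=cv2.cvtColor(im,cv2.COLOR_RGB2HSV)
m=((hsv[:,:,0]>95)&(hsv[:,:,0]<130)&(hsv[:,:,1]>120)).astype(np.uint8)
n,l,st,ce=cv2.connectedComponentsWithStats(m)
for i in range(1,n):
    if st[i,4]>60: print(st[i],ce[i].round(1))
print("port",proj(c,[[.4945,-.064,.05]]),"foot",proj(c,[o["tool_pos"]-[0,0,.091]]))
a=im[80:300,220:440,::-1]; cv2.imwrite("pics/w6c.png",cv2.resize(a,(600,600),interpolation=cv2.INTER_CUBIC))
```

```text
[ 0.49484553 -0.06360747  0.20087589] [ 1.79984803e+02 -6.29527606e-03  7.97048271e+01]
[318 194  18  10 114] [326.2 198. ]
[ 313  204   30   53 1223] [326.7 232.5]
[305 292  50  19 390] [327.3 304.1]
port [[326.28552168 187.34740596]] foot [[326.62384981 202.40803428]]
```

View pics/w6c.png

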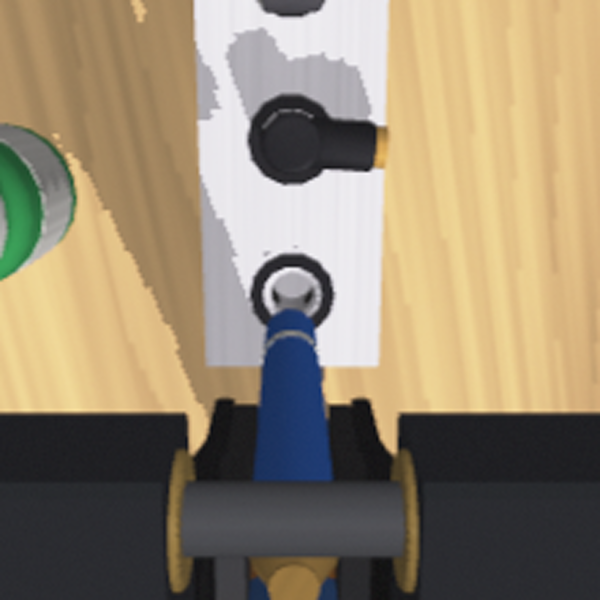

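The port's collar is centred at crop (292,293), and the tube's foot at (293,312) is in line with it within about 1 mm. I'll push it straight down.

Request:
apply_moves(
  moves=[
    [0, 0.003, 0.15, 0, 0, 0, 0],
    [0, 0.003, 0.26, 0, 0, 0, 0],
    [0, 0.003, 0.28, 0, 0, 0, 0],
    [0, 0.003, 0.3, 0, 0, 0, 0],
    [0, 0.003, 0.32, 0, 0, 0, 0],
    [0, 0.003, 0.34, 0, 0, 0, 0],
    [0, 0.003, 0.35, 0, 0, 0, 0],
    [0, 0.003, 0.35, 0, 0, 0, 0],
  ],
  grip_force=55,
)

```text
time_s: 17.8
tool_pos: [0.4952, -0.0651, 0.1304]
tool_rot: [180.0, 0.0, 79.4]
force: [-1.1, -0.6, -0.8]
grip_width: 0.0147
grasp_force: 54.9
```

Request:
apply_moves(
  moves=[
    [0, 0, 0.02, 0, 0, 0, 0],
    [0, 0, 0.04, 0, 0, 0, 0],
    [0, 0, 0.06, 0, 0, 0, 0],
    [0, 0, 0.08, 0, 0, 0, 0],
    [0, 0, 0.095, 0, 0, 0, 0],
    [0, 0, 0.1, 0, 0, 0, 0],
    [0, 0, 0.1, 0, 0, 0, 0],
    [0, 0, 0.1, 0, 0, 0, 0],
  ],
)

```text
time_s: 18.6
tool_pos: [0.4955, -0.0653, 0.1112]
tool_rot: [179.9, 0.1, 79.4]
force: [-2.2, -2.3, 5.7]
grip_width: 0.0148
grasp_force: 54.8
```

Request:
apply_moves(
  moves=[
    [0, 0, 0.008, 0, 0, 0, 0],
    [0, 0, 0.015, 0, 0, 0, 0],
    [0, 0, 0.015, 0, 0, 0, 0],
    [0, 0, 0.015, 0, 0, 0, 0],
  ],
)

```text
time_s: 19.0
tool_pos: [0.4961, -0.0654, 0.111]
tool_rot: [179.9, 0.1, 79.4]
force: [-7.8, -2.4, 24.2]
grip_width: 0.0149
grasp_force: 54.8
```

Request:
apply_moves(
  moves=[
    [0, 0, 0.005, 0, 0, 0, 0],
    [0, 0, 0.005, 0, 0, 0, 0],
    [0, 0, -0.01, 0, 0, 0, 0.5],
    [0, 0, -0.01, 0, 0, 0, 0.5],
    [0, 0, -0.01, 0, 0, 0, 0.5],
    [0, 0, -0.01, 0, 0, 0, 0.5],
    [0, 0, -0.01, 0, 0, 0, 0.5],
    [0, 0, -0.2, 0, 0, 0, 0.5],
    [0, 0, -0.45, 0, 0, 0, 0.5],
    [0, 0, -0.6, 0, 0, 0, 0.5],
    [0, 0, -0.6, 0, 0, 0, 0.5],
    [0, 0, -0.6, 0, 0, 0, 0.5],
  ],
)

```text
time_s: 20.2
tool_pos: [0.4952, -0.0644, 0.2274]
tool_rot: [180.0, 0.0, 79.5]
force: [-0.6, 0.4, -0.6]
grip_width: 0.0435
grasp_force: 0.0
```

Run:
```python
from h import *
import cv2
o=env.get_obs();im=viewer.read_camera("wrist");cv2.imwrite("pics/w7.png",im[:,:,::-1])
c=viewer.get_calibration("wrist");print(o["tool_pos"],o["tool_rot"])
for z in(.05,.055,.145,.165): print(z,proj(c,[[.495,-.064,z],[.495+.0015,-.064+.0078,z]]).round(1).tolist())
s=viewer.read_camera("scene"); cs=viewer.get_calibration("scene")
for z in(.05,.145,.165): print("scene",z,proj(cs,[[.495,-.064,z]]).round(1).tolist())
A=cv2.resize(im[100:300,230:430,::-1],(400,400),interpolation=cv2.INTER_CUBIC)
B=cv2.resize(s[130:230,280:380,::-1],(400,400),interpolation=cv2.INTER_CUBIC)
cv2.imwrite("pics/w7c.png",np.hstack([A,B]))
unit(.53,.11,.25,80)
```

```text
[ 0.49516482 -0.06439683  0.227377  ] [1.79960856e+02 1.08890337e-02 7.94582175e+01]
0.05 [[328.1, 181.8], [328.1, 175.0]]
0.055 [[328.1, 182.7], [328.1, 175.9]]
0.145 [[328.3, 205.4], [328.4, 196.4]]
0.165 [[328.4, 212.8], [328.5, 203.1]]
scene 0.05 [[306.2, 178.0]]
scene 0.145 [[305.1, 153.8]]
scene 0.165 [[304.8, 148.2]]
shift [ 0.89   0.017 -0.121] turn [-0.002 -0.    -0.006] from [ 0.4941 -0.0643  0.2257] [-179.84   -0.     79.46]
```

View pics/w7c.png

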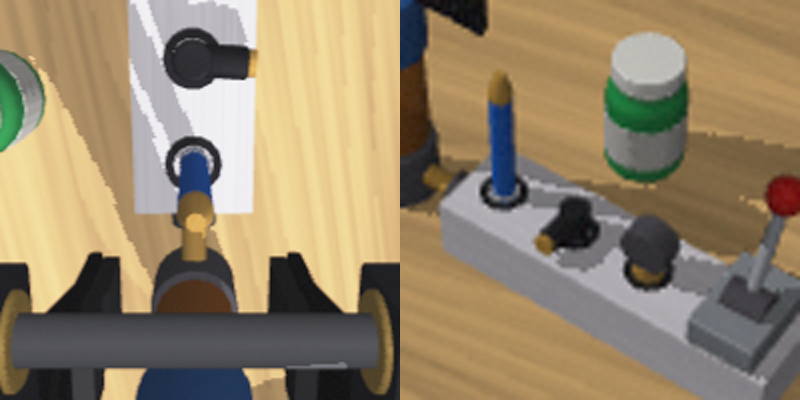

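The tube stands upright in the freed port. Its top at scene pixel (305,148) matches the projected height for fully home. I'll check the ring by its pixel colours.

Run:
```python
import cv2
for f,c,r0,r1 in(("w6",327,190,206),("w7",328,166,186)):
    im=cv2.imread(f"pics/{f}.png")[:,:,::-1]; print(f,[(r,im[r,c].tolist()) for r in range(r0,r1)])
im=cv2.imread("pics/w7.png")[:,:,::-1]; print([im[175,c].tolist() for c in range(315,342)])
```

```text
w6 [(190, [111, 109, 113]), (191, [110, 107, 112]), (192, [110, 109, 112]), (193, [65, 76, 105]), (194, [34, 58, 106]), (195, [30, 57, 107]), (196, [28, 55, 106]), (197, [30, 56, 106]), (198, [28, 56, 106]), (199, [27, 55, 106]), (200, [27, 54, 106]), (201, [112, 113, 117]), (202, [135, 134, 132]), (203, [68, 78, 112]), (204, [28, 55, 107]), (205, [28, 55, 106])]
w7 [(166, [240, 238, 241]), (167, [240, 238, 242]), (168, [129, 127, 132]), (169, [42, 41, 45]), (170, [41, 41, 45]), (171, [38, 38, 40]), (172, [69, 69, 71]), (173, [133, 132, 136]), (174, [119, 121, 131]), (175, [120, 125, 138]), (176, [62, 77, 120]), (177, [31, 59, 114]), (178, [30, 59, 114]), (179, [33, 60, 114]), (180, [30, 59, 113]), (181, [32, 59, 113]), (182, [34, 61, 114]), (183, [31, 59, 113]), (184, [31, 59, 114]), (185, [30, 59, 114])]
[[53, 51, 56], [41, 40, 43], [36, 35, 38], [37, 36, 39], [103, 102, 106], [139, 137, 142], [151, 148, 154], [135, 135, 144], [99, 104, 121], [124, 127, 134], [119, 122, 131], [93, 103, 124], [117, 126, 143], [120, 125, 138], [112, 117, 128], [112, 117, 130], [131, 131, 139], [196, 193, 200], [171, 168, 176], [73, 73, 78], [46, 43, 50], [46, 45, 51], [45, 44, 50], [69, 68, 73], [179, 176, 183], [232, 230, 235], [238, 237, 240]]
```

The ring shows just at the mouth, at rows 174–175, so the tube is home. Next is the lever, pushed from its -x side.

Request:
apply_moves(
  moves=[
    [0.976, -0.4, 0, 0, 0, 0, 0],
    [0.976, -0.4, 0, 0, 0, 0, 0],
    [0.976, -0.4, 0, 0, 0, 0, 0],
    [0.976, -0.4, 0, 0, 0, 0, 0],
    [0.976, -0.4, 0, 0, 0, 0, 0],
    [0.976, -0.4, 0, 0, 0, 0, 0],
    [0.976, -0.4, 0, 0, 0, 0, 0],
  ],
)

```text
time_s: 21.0
tool_pos: [0.452, 0.1404, 0.2263]
tool_rot: [-179.9, 0.1, 79.4]
force: [0.3, -0.8, -0.4]
grip_width: 0.0019
grasp_force: 0.0
```

Run:
```python
from h import *
import cv2
o=env.get_obs();im=viewer.read_camera("wrist");cv2.imwrite("pics/w8.png",im[:,:,::-1])
c=viewer.get_calibration("wrist");print(o["grip_width"])
hsv=cv2.cvtColor(im,cv2.COLOR_RGB2HSV)
m=(((hsv[:,:,0]<8)|(hsv[:,:,0]>172))&(hsv[:,:,1]>150)&(hsv[:,:,2]>60)).astype(np.uint8)
n,l,st,ce=cv2.connectedComponentsWithStats(m)
for i in range(1,n):
    if st[i,4]>60: print(st[i],ce[i].round(1), onz(c,ce[i],.142).round(4))
unit(.4515,.1422,.13,79.6)
```

```text
0.001924727845325787
[340   6  17  19 210] [347.2  16.2] [0.4931 0.2794 0.142 ]
[366 190  30  29 672] [380.3 204.2] [0.4969 0.1319 0.142 ]
shift [ 0.011 -0.005  0.482] turn [-0.001  0.001 -0.004] from [0.4523 0.1399 0.2265] [-1.7992e+02  6.0000e-02  7.9290e+01]
```

Request:
apply_moves(
  moves=[
    [0, 0, 0.25, 0, 0, 0, 0],
    [0, 0, 0.48, 0, 0, 0, 0],
    [0, 0, 0.48, 0, 0, 0, 0],
    [0, 0.1, 0.48, 0, 0, 0, 0],
    [0, 0.2, 0.48, 0, 0, 0, 0],
    [0, 0.28, 0.48, 0, 0, 0, 0],
    [0, 0.35, 0.48, 0, 0, 0, 0],
    [0, 0.4, 0.48, 0, 0, 0, 0],
    [0, 0.4, 0.48, 0, 0, 0, 0],
    [0, 0.4, 0.48, 0, 0, 0, 0],
  ],
)

```text
time_s: 22.05
tool_pos: [0.5309, 0.1271, 0.132]
tool_rot: [180.0, -0.0, 79.4]
force: [-0.1, 1.2, -0.4]
grip_width: 0.0002
grasp_force: 0.0
```

Request:
apply_moves(
  moves=[
    [0, 0.02, 0, 0, 0, 0, 0],
    [0, 0.04, 0, 0, 0, 0, 0],
    [0, 0.05, 0, 0, 0, 0, 0],
    [0, 0.05, 0, 0, 0, 0, 0],
    [0, 0.05, 0, 0, 0, 0, 0],
  ],
)

```text
time_s: 22.55
tool_pos: [0.5407, 0.1257, 0.1314]
tool_rot: [180.0, 0.0, 79.5]
force: [0.1, 0.3, 0.2]
grip_width: 0.0004
grasp_force: 0.1
```

Run:
```python
from h import *
import cv2
cs=viewer.get_calibration("scene")
s=viewer.read_camera("scene"); im=viewer.read_camera("wrist"); c=viewer.get_calibration("wrist")
cv2.imwrite("pics/s9.png",s[:,:,::-1]);cv2.imwrite("pics/w9.png",im[:,:,::-1])
for n,i,k in(("s",s,cs),("w",im,c)):
    hsv=cv2.cvtColor(i,cv2.COLOR_RGB2HSV)
    m=(((hsv[:,:,0]<8)|(hsv[:,:,0]>172))&(hsv[:,:,1]>150)&(hsv[:,:,2]>60)).astype(np.uint8)
    nn,l,st,ce=cv2.connectedComponentsWithStats(m)
    for j in range(1,nn):
        if 40<st[j,4]<1500: print(n,st[j],ce[j].round(1),onz(k,ce[j],.142).round(4))
    print(proj(k,[[.5302+.0374,.1278-.0069,.142],[.5302+.0277,.1278-.005,.147]]))
```

```text
s [214 147   8  12  55] [218.3 152.3] [ 0.5841 -0.2723  0.142 ]
s [433 219  10  12  71] [437.2 225.1] [0.5654 0.3025 0.142 ]
[[361.18898764 198.49540919]
 [363.62688626 194.53783082]]
[[377.30302116 253.65247856]
 [360.51452079 257.63875584]]
```

Request:
apply_moves(
  moves=[
    [0, 0.015, 0, 0, 0, 0, 0],
    [0, 0.03, 0, 0, 0, 0, 0],
    [0, 0.03, 0, 0, 0, 0, 0],
    [0, 0.03, 0, 0, 0, 0, 0],
  ],
)

```text
time_s: 23.05
tool_pos: [0.5453, 0.1248, 0.1311]
tool_rot: [-179.8, 0.0, 79.5]
force: [-5.3, -0.1, 2.5]
grip_width: 0.0004
grasp_force: 2.6
```

Request:
apply_moves(
  moves=[
    [0, 0.01, 0, 0, 0, 0, 0],
    [0, 0.01, 0, 0, 0, 0, 0],
    [0, 0.01, 0, 0, 0, 0, 0],
  ],
)

```text
time_s: 23.35
tool_pos: [0.5455, 0.1248, 0.131]
tool_rot: [-179.6, 0.1, 79.5]
force: [-9.7, 0.8, 4.5]
grip_width: 0.0006
grasp_force: 4.9
```

Request:
apply_moves(
  moves=[
    [0, -0.2, 0, 0, 0, 0, 0],
    [0, -0.4, 0, 0, 0, 0, 0],
    [0, -0.5, -0.2, 0, 0, 0, 0],
    [0, -0.5, -0.45, 0, 0, 0, 0],
    [0, -0.5, -0.7, 0, 0, 0, 0],
    [0, -0.5, -0.95, 0, 0, 0, 0],
    [0, -0.5, -0.95, 0, 0, 0, 0],
    [0, -0.5, -0.95, 0, 0, 0, 0],
  ],
)

```text
time_s: 24.15
tool_pos: [0.4514, 0.1426, 0.3229]
tool_rot: [179.7, -0.0, 79.4]
force: [0.2, -0.1, -1.2]
grip_width: 0.0005
grasp_force: 0.0
```

Run:
```python
from h import *
import cv2
t=viewer.get_calibration("top");cs=viewer.get_calibration("scene")
s=viewer.read_camera("scene"); im=viewer.read_camera("wrist"); c=viewer.get_calibration("wrist")
cv2.imwrite("pics/s10.png",s[:,:,::-1])
P={}
for n,i,k in(("s",s,cs),("w",im,c)):
    hsv=cv2.cvtColor(i,cv2.COLOR_RGB2HSV)
    m=(((hsv[:,:,0]<8)|(hsv[:,:,0]>172))&(hsv[:,:,1]>150)&(hsv[:,:,2]>60)).astype(np.uint8)
    nn,l,st,ce=cv2.connectedComponentsWithStats(m)
    for j in range(1,nn):
        if 40<st[j,4]<1500: print(n,st[j],ce[j].round(1),onz(k,ce[j],.142).round(4))
    print(proj(k,[[.5302+.0374,.1278-.0069,.142],[.5302+.0277,.1278-.005,.147]]))
A=cv2.resize(s[100:300,180:520,::-1],(800,471),interpolation=cv2.INTER_CUBIC); cv2.imwrite("pics/s10c.png",A)
o=env.get_obs();print(o["time_s"],o["tool_pos"],o["force"],o["grip_width"])
```

```text
s [214 147   8  12  55] [218.3 152.3] [ 0.5841 -0.2723  0.142 ]
s [356 193  10  11  87] [360.5 197.7] [0.5661 0.1187 0.142 ]
s [433 219  10  12  73] [437.1 224.9] [0.565  0.3023 0.142 ]
[[361.18898764 198.49540919]
 [363.62688626 194.53783082]]
w [338  38  12  10  81] [343.   42.7] [0.4928 0.2841 0.142 ]
w [417 171  22  22 374] [427.6 181.3] [0.5651 0.1212 0.142 ]
w [491 305  55  19 751] [517.4 315.8] [ 0.6654 -0.0838  0.142 ]
w [521 385  10  12  72] [526.3 389. ] [ 0.676  -0.2109  0.142 ]
[[429.69095963 181.09772921]
 [422.57026749 181.93740848]]
24.25 [0.45001815 0.14214684 0.32045038] [ 0.85029182 -0.4434641   0.67324469] 0.00042422666430961436
```

View pics/s10c.png

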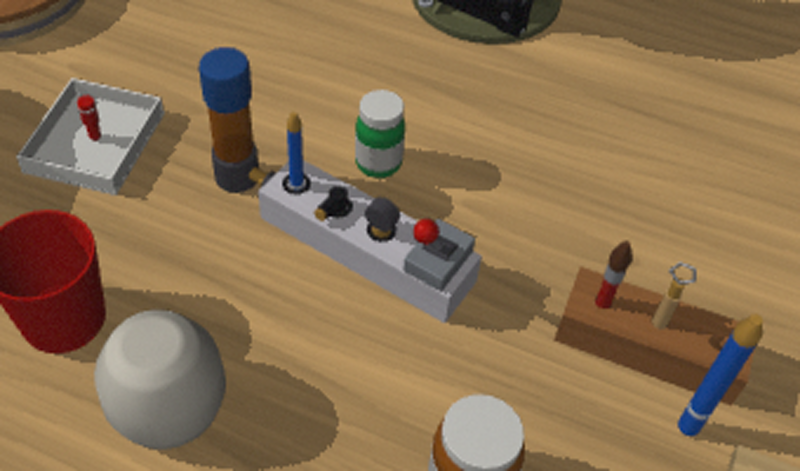

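The plug is in the tray at (90,118), the tube is upright in its port at (295,150), and the lever leans fully over at (426,231). Nothing else has moved.

```bash
python3 -c "
from cell import env
print(env.sign_off())"
```

```text
the job is handed in; nothing more can be done
None
```

The job is handed in, though no verdict came back: the plug stands in the tray, the blue tube is home in the freed port, the valve lever is open against its stop, and the arm is clear of everything.

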